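Fit the clamp lever to the board fixture

TASK

Get the board fixture ready for use: lift the black protective cover off its upright splined shaft and hang the cover by its eye on the hook of the small stand. Then take the lever with the splined bore (not the one with the plain round hole), line its bore up with the shaft's teeth, and push it fully home on the shaft so that it sits flush on the housing. Leave the plain lever, the white bottle and the stack of boards where they are, and let go of everything at the end.

Things in the scene. Friction and masses are not known exactly. Their poses are not given: they have to be found in the camera images.
- shaft_seat (a point): Foot of the upright steel splined shaft, on its axis, level with the housing's flat top; z up. Core 18 mm diameter, 32 mm tall (top 6 mm tapered); four teeth, 22 mm tall (top 4 mm bevelled), reach 15 mm from the axis: a wide one (13 mm) along +x of this frame, narrow ones (6 mm) along -x, +y, -y. It turns stiffly (0.25 N m) within 0.9 rad of the fixture's front and stays where left.
- lever_hub (a point): Hub centre (half-way up) of the loose steel lever with splined bore, flat on the bench; x along its arm, z up. Hub 48 mm along x, 44 mm along y (flat parallel sides), 30 mm tall. Arm 18 mm wide, 12 mm thick, level with the underside, ends 115 mm from the bore in a black knob 18 mm across, 39 mm tall. About 0.3 kg. The arm must point as the shaft's wide tooth: it fits only that way.
- lever_foot (a point): Same lever and axes: centre of its bore at the hub's underside (15 mm below lever_hub); meets shaft_seat when fully home. The through bore has a wide slot (15 mm) towards +x and narrow ones (8 mm) towards -x, +y, -y, 16 mm from the axis, core 20 mm: 1 mm clearance all round the shaft, lower mouth bevelled 2 mm.
- cover: The loose black cover standing over the shaft. Origin at the centre of its lower rim; the cup is the heavy end; x is the thickness direction of its eye plate, z up. See cover_mid.
- cover_mid (a point): The cover at half its height (59 mm above its rim), on its axis; axes as cover. Cup upside down, 44 mm outside, 36 mm inside diameter, 40 mm tall, 36 mm deep. On it a plate 10 mm thick (x), 40 mm wide (y) with a window, the eye: 28 mm wide, 40 to 76 mm above the rim, open along x. Above, a solid tab 32 mm wide up to 118 mm: pinch it across x at 98 to 110 mm. 0.14 kg.
- cover_eye (a point): Middle of the upper edge of the cover's eye (76 mm above the rim, on the axis); axes as cover. This edge rests on the hook when the cover hangs; the eye's upper corners slope (8 mm flat in the middle, then falling 10 mm to each side), so that it centres itself on the bar.
- hook_seat (a point): Top of the stand's hook half-way along it, 150 mm above the bench; z up. A level bar 8 mm thick runs from the post (50 mm towards +x of this frame, 16 mm thick, no higher than the bar) along -x; its end, 49 mm towards -x, turns up, top 10 mm above the bar. Thread the eye over that end along +x, then lower it.
- stand: The fixed hook stand: origin under its post at bench level; x points from the hook's end to the post, z up. Foot plate 100 x 90 x 12 mm.
- plain_lever_hub (a point): Bystander: hub centre of a lever of the same size whose bore is a plain round 20 mm hole; x along its arm. Must stay.
- flux_mid (a point): Bystander: centre of a small white bottle, 34 mm diameter, 95 mm tall.
- boards_mid (a point): Bystander: centre of a stack of green boards, 80 x 120 mm, up to 30 mm tall.
- fixture: The fixed board fixture: origin under the shaft's axis at bench level, front faces -x, z up. Aluminium foot 240 x 140 x 15 mm (50 mm ahead of the axis, 190 mm behind); grey housing 80 x 80 mm round the shaft, flat top 55 mm above the bench; behind it a green board in two rails, up to 60 mm high.
Things that resemble listed ones, but are neither listed nor needed, are in the scene too. What is shaped like the cover but red is not meant. Leave any yellow look-alike of the stand alone.

How it is judged:
On the way, in this order (a step that is already met when the one before it is completed fails the run):
1. the cover hangs by its eye on the hook, released (x of cover_eye in the frame of hook_seat between -0.042 and 0.042 m and y of cover_eye in the frame of hook_seat between -0.012 and 0.012 m and z of cover_eye in the frame of hook_seat between -0.005 and 0.006 m and angle between cover_mid's own z axis and vertical below 0.3 rad and contact force between cover and the fingers below 0.05 N), for 0.2 s.
2. the splined lever is fully home on the shaft (horizontal distance between lever_foot and shaft_seat below 0.003 m and z of lever_foot in the frame of shaft_seat below 0.003 m and angle between the x axis of lever_foot and the x axis of shaft_seat, either way round below 0.15 rad and angle between lever_foot's own z axis and vertical below 0.06 rad), for 0.2 s.
At the end, for the whole second after the job is handed in: Cover still (under 0.06 m/s), released on the hook: eye's upper edge within 12 mm sideways, 5 mm in height, 42 mm along the bar of hook_seat, tilt under 0.3 rad. Lever on the shaft: bore within 3 mm of the axis, underside 3 mm of the housing, arm along wide tooth to 0.15 rad, level to 0.06 rad (all of step 1 and all of step 2 and linear speed of cover below 0.06 m/s); the robot touches nothing.
It fails at once if the plain lever, the bottle or the boards are pushed more than 30 mm (distance of any of plain_lever_hub, flux_mid, boards_mid from where it was at the start of the episode above 0.03 m).
It also fails if it takes over 64 s, if anything falls off the work surface, if the arm or the gripper's body presses on something with over 40 N, if the wrist force passes 120 N, or if a joint passes its speed limit or range.

ROBOT

A 6-joint arm with a two-finger parallel gripper is mounted at the origin on the work surface. World frame = base frame: x ahead of the robot, y to its left, z up, the work surface at z = 0. Lengths are in m, angles in rad, forces in N, time in s.
With the tool pointing down it reaches from about 0.35 to 0.975 m from the base axis. Payload 7.1 kg.
Tool frame: the origin (TCP) lies midway between the tips of the shut fingers; the grasp point (between the pads) lies 19 mm behind it; z points along the fingers, x is the direction in which the jaws open and shut, and the axes are right-handed (so a half turn about z gives the same grasp; the last joint's range is limited). The gripper opens to 88 mm and grips with 3 to 60 N. Pads are 20 mm wide; open, the fingers measure 115 mm over their backs; the gripper's body (75 mm by 178 mm) begins 61 mm behind the grasp point.
Start: joints at [-1.324, 0.423, 1.63, -0, 1.089, -0.019], TCP at [0.164, -0.603, 0.223] pointing down, gripper open.
Joint ranges: [-3, 3], [-0.9, 2.11], [0.09, 2.58], [-1.31, 4.45], [0.11, 2.69], [-2.54, 2.54]. Speed limits (rad/s): [2.39, 2.39, 3.01, 3.14, 3.14, 3.14].

INTERFACE

Orientations are given as a unit quaternion [w, x, y, z].
In Python, from station import move_pose, movel, movej, command_gripper, wait, inverse_kinematics, read_camera, camera_info, MotionError, job_done, get_time, get_joint_pos, get_qvel, get_effort, get_tcp_pos, get_ee_rot, get_ft_force, get_ft_torque, get_grip_width gives the robot as it stands. Calls block until the motion is done:
- move_pose(position, orientation): joint-space move of the TCP to a pose.
- movel(position, frame=None, v=0.15, until_force=None): straight line of the TCP; frame=None keeps the orientation; v is the mean speed in m/s. With until_force (N) it stops when the force on the tool has changed by that much, and returns True; else False.
- movej(angles): joint-space move.
- command_gripper(opening): opening from 0.0 (shut) to 1.0 (fully open); the grip force is fixed at half the most; returns when the fingers have stopped.
- wait(seconds).
- inverse_kinematics(position, orientation): joint angles nearest the present ones, or None.
- read_camera(name): name is "side" or "top"; returns the picture (480x640x3 uint8, red, green, blue); there is no depth.
- camera_info(name): a dict with "intrinsics" (3x3 intrinsics, pixels), "dist" ([k1, k2, p1, p2, k3] as OpenCV has them; the pictures are not rectified), "T" (4x4, takes a point from camera to world coordinates). Camera axes: x right, y up, looking along -z (the intrinsics and any distortion apply to the point x, -y, -z); pixel columns grow to the right and rows downward; lengths in m; the calibration is good to about 2 mm. A picture is of the moment at which its call begins. camera_info takes no time and is no camera call.
A pose or a line that the arm cannot do raises MotionError and nothing moves.
- job_done(): hands the job in, once; it reports no verdict.
Readings, each from a call of its own:
- get_time(): time.
- get_joint_pos(): joint angles.
- get_qvel(): joint speeds.
- get_effort(): joint torques, N m.
- get_tcp_pos(): TCP position.
- get_ee_rot(): TCP orientation.
- get_ft_force(): force on the tool from outside, world axes, zero at the start.
- get_ft_torque(): the same for the moment, N m.
- get_grip_width(): opening from 0.0 (shut) to 1.0 (fully open).
Only numpy, scipy, OpenCV 4.12 (cv2) and the standard library are available. Lean on these libraries where they do the work, as an engineer would, in place of code of your own. Each camera call takes 0.05 s, during which the arm holds its last target.

## Working session

There is one attempt and no reset: what is moved stays moved. The work goes in short steps, each a Python script; the robot and the scene stay as the last script left them, time stands still between calls to the robot, and variables do not carry over. Pictures are saved under pics/ and viewed, and the job is handed in when it is done.

```bash
ls; mkdir -p pics
python3 - <<'E'
from station import *
import cv2
for n in("side","top"):
    i=camera_info(n);print(n,i)
    cv2.imwrite(f"pics/{n}0.png",read_camera(n)[:,:,::-1])
print(get_time(),get_tcp_pos(),get_ee_rot(),get_grip_width())
E
```

```text
pics
side {'intrinsics': array([[579.49067071,   0.        , 333.69828124],
       [  0.        , 579.49067071, 235.82453297],
       [  0.        ,   0.        ,   1.        ]]), 'dist': array([-0.02660519,  0.        ,  0.        ,  0.        ,  0.        ]), 'T': array([[-0.95391631,  0.22314286, -0.20062636,  0.26866125],
       [-0.29988068, -0.73282542,  0.61076876,  0.75773038],
       [-0.01073541,  0.64278625,  0.76597035,  1.05144405],
       [ 0.        ,  0.        ,  0.        ,  1.        ]])}
top {'intrinsics': array([[508.17810294,   0.        , 309.10480679],
       [  0.        , 508.17810294, 248.94771629],
       [  0.        ,   0.        ,   1.        ]]), 'dist': array([-0.09142294,  0.        ,  0.        ,  0.        ,  0.        ]), 'T': array([[ 0.01703901,  0.99426239, -0.10560289,  0.38044559],
       [-0.99979359,  0.01577374, -0.01280514, -0.00707662],
       [-0.01106592,  0.10579928,  0.99432593,  1.02415132],
       [ 0.        ,  0.        ,  0.        ,  1.        ]])}
0.1 [ 0.16409942 -0.60254739  0.2220041 ] [-4.34276346e-04  7.94576226e-01 -6.07164019e-01 -5.34487004e-04] 1.0008925991174547
```

View pics/side0.png

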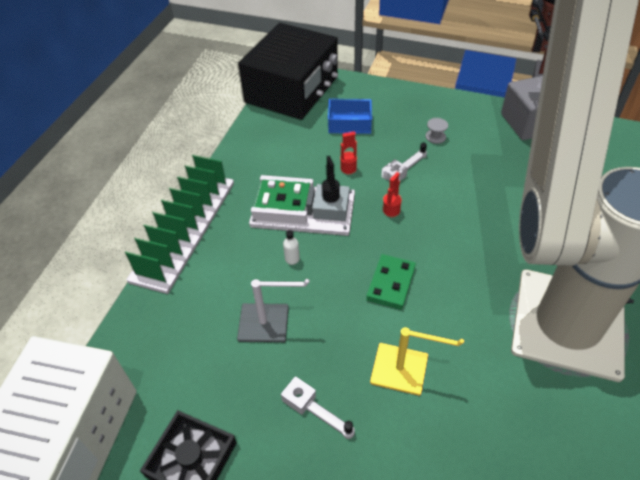

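View pics/top0.png

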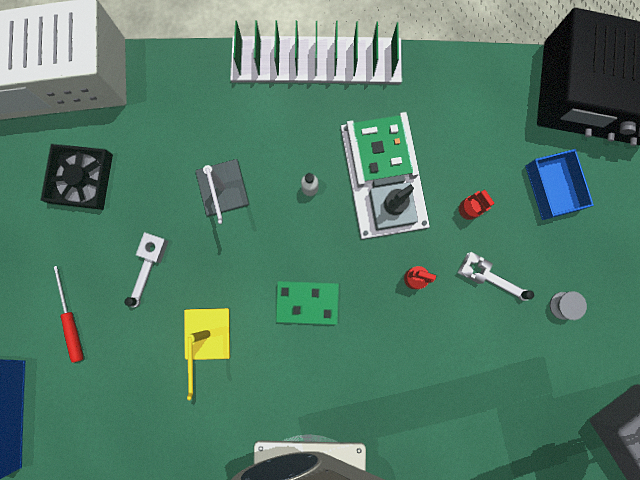

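The top view shows the fixture and cover near (393,205), the dark stand with its post at (208,170) and hook end at (220,221), the splined lever's hub at (475,267) with its knob at (528,295), the plain lever at (150,247), and the red and yellow decoys. I'll enlarge crops to measure from.

```bash
cat > h.py <<'E'
import numpy as np, cv2
from station import *
from scipy.optimize import least_squares
from scipy.spatial.transform import Rotation as R
def proj(n,P):
    i=camera_info(n);P=np.atleast_2d(P);T=np.linalg.inv(i["T"])
    c=P@T[:3,:3].T+T[:3,3]; c=c*[1,-1,-1]
    return cv2.projectPoints(c.reshape(-1,1,3),np.zeros(3),np.zeros(3),i["intrinsics"],i["dist"])[0].reshape(-1,2)
def ray(n,uv):
    i=camera_info(n)
    p=cv2.undistortPoints(np.array(uv,float).reshape(-1,1,2),i["intrinsics"],i["dist"]).reshape(-1,2)
    d=np.c_[p[:,0],-p[:,1],-np.ones(len(p))]@i["T"][:3,:3].T
    return i["T"][:3,3],d
def atz(n,uv,z):
    o,d=ray(n,uv);return o+d*((z-o[2])/d[:,2])[:,None]
def tri(us,ut):
    r=lambda P:np.r_[proj("side",P)[0]-us,proj("top",P)[0]-ut]
    s=least_squares(r,[.5,0,.05]);return s.x,s.fun
def crop(n,img,x,y,w,h,k,out):
    c=cv2.resize(img[y:y+h,x:x+w],None,fx=k,fy=k,interpolation=cv2.INTER_CUBIC)[:,:,::-1].copy()
    for a in range((x+9)//10*10,x+w,10):
        cv2.line(c,((a-x)*k,0),((a-x)*k,5 if a%50 else 14),(0,255,255),1)
        if a%20==0: cv2.putText(c,str(a),((a-x)*k,24),0,.4,(0,255,255),1)
    for b in range((y+9)//10*10,y+h,10):
        cv2.line(c,(0,(b-y)*k),(5 if b%50 else 14,(b-y)*k),(0,255,255),1)
        if b%20==0: cv2.putText(c,str(b),(8,(b-y)*k+4),0,.4,(0,255,255),1)
    cv2.imwrite(f"pics/{out}.png",c)
E
python3 - <<'E'
from h import *
S=cv2.imread("pics/side0.png")[:,:,::-1];T=cv2.imread("pics/top0.png")[:,:,::-1]
crop("t",T,340,170,100,75,8,"c_tfix");crop("t",T,450,240,100,75,8,"c_tlev");crop("t",T,180,145,100,115,5,"c_tst")
crop("s",S,240,140,120,100,6,"c_sfix");crop("s",S,370,130,70,60,8,"c_slev");crop("s",S,230,270,100,80,8,"c_sst")
E
```

```text
(no output)
```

View pics/c_tfix.png

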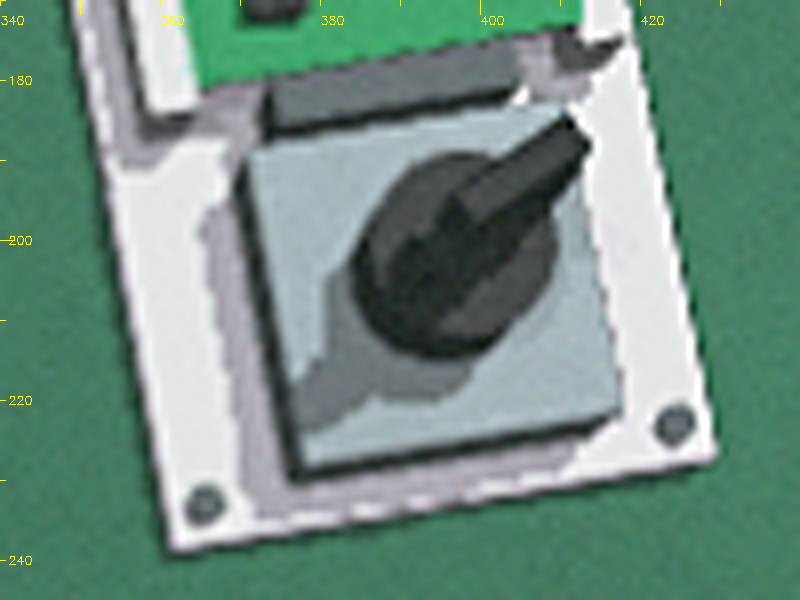

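View pics/c_tlev.png

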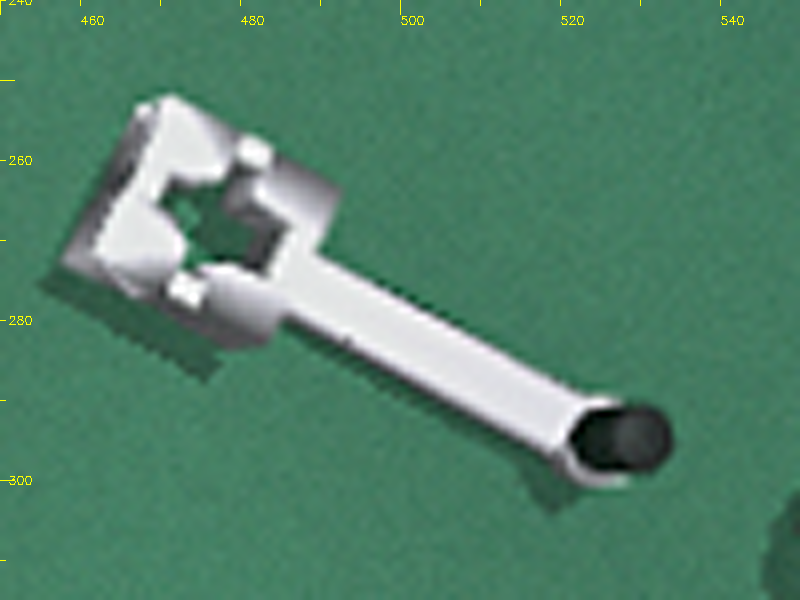

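View pics/c_tst.png

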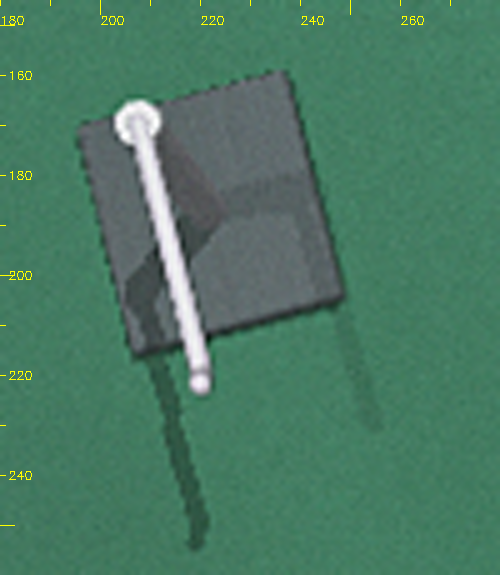

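View pics/c_sfix.png

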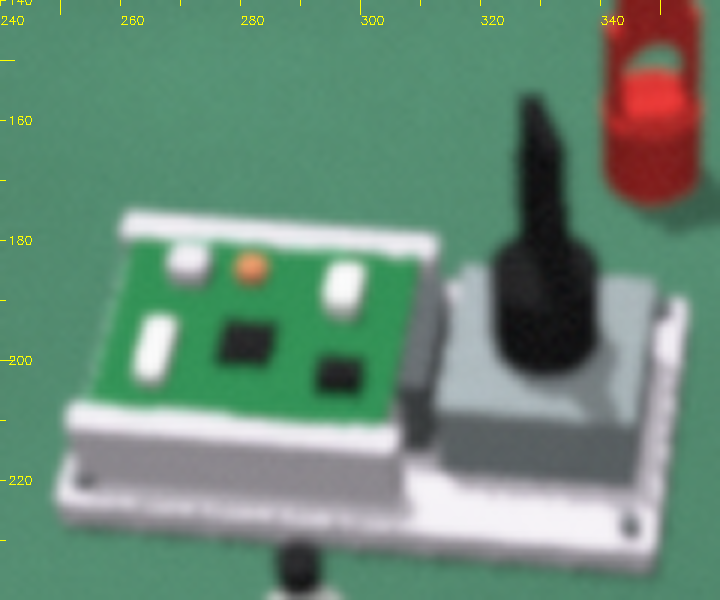

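View pics/c_slev.png

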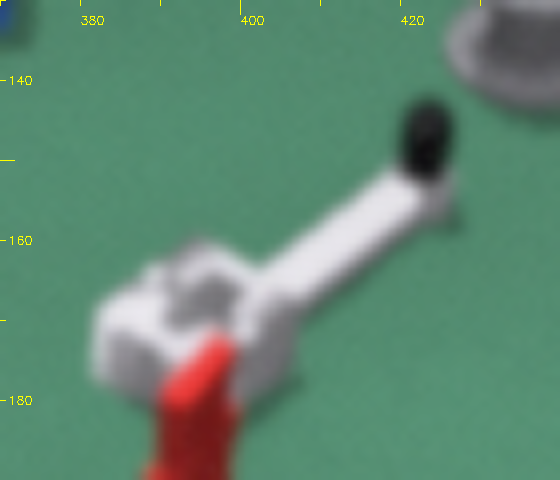

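View pics/c_sst.png

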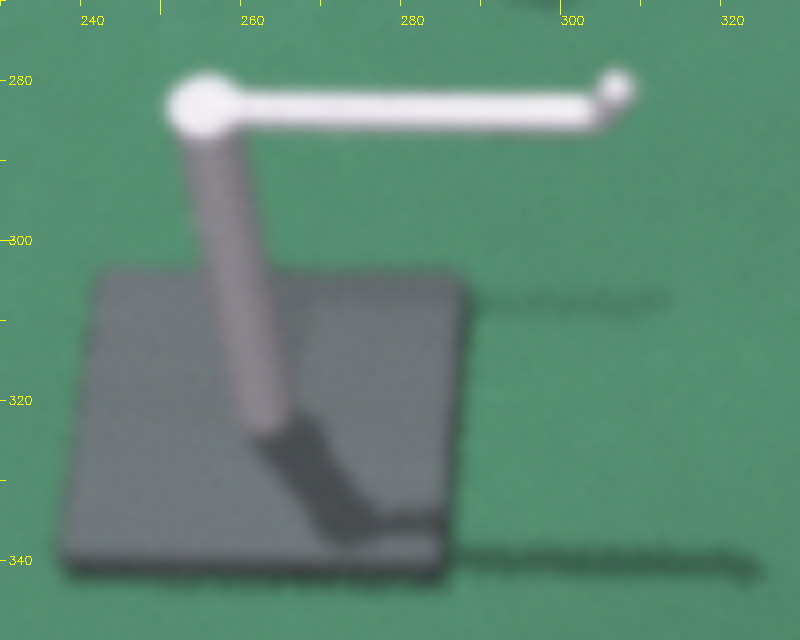

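```bash
cat > fit.py <<'E'
from h import *
def fit(pts,x0):  # pts: (cam, local xyz, uv)
    def r(p):
        c,s=np.cos(p[2]),np.sin(p[2]);o=[]
        for cam,l,uv in pts:
            P=[p[0]+c*l[0]-s*l[1],p[1]+s*l[0]+c*l[1],l[2]];o.append(proj(cam,P)[0]-uv)
        return np.ravel(o)
    s=least_squares(r,x0,loss="soft_l1");return s.x,np.round(s.fun.reshape(-1,2),1)
t,s="top","side"
if __name__=="__main__":
  print("fix",*fit([(t,(-.05,.07,.015),(361.3,238.7)),(t,(-.05,-.07,.015),(429.8,227.3)),
 (t,(-.04,.04,.055),(377.3,228.1)),(t,(-.04,-.04,.055),(417.5,221.3)),(t,(.04,-.04,.055),(411,182.3)),(t,(.04,.04,.055),(371.2,189)),
 (s,(-.04,.04,.055),(344.7,210.5)),(s,(.04,.04,.055),(313.2,208.7)),(s,(-.04,-.04,.055),(349.2,186.7))],[.45,-.15,0]))
  print("stand xl",tri((255.7,283.3),(207.4,169.4)),tri((306.8,281),(220,221.5)))
  print("stand",*fit([(t,(0,0,.15),(207.4,169.4)),(t,(-.099,0,.16),(220.0,221.5)),(s,(0,0,.15),(255.7,283.3)),(s,(-.099,0,.16),(306.8,281))],[.55,.15,0]))
  print("lever top",*fit([(t,(.115,0,.039),(529.8,294.8)),(t,(-.024,.022,.03),(470.8,252)),(t,(-.024,-.022,.03),(462.2,271.5)),(t,(.024,.022,.03),(492.5,264)),(t,(.024,-.022,.03),(484.5,281.5))],[.4,-.25,-2]))
  print("lever both",*fit([(t,(.115,0,.039),(529.8,294.8)),(t,(-.024,.022,.03),(470.8,252)),(t,(-.024,-.022,.03),(460.5,271.5)),(s,(.115,0,.039),(423.8,144))],[.4,-.25,-2]))
  print("tabtop",tri((330.5,158),(406.1,191.6)),atz(t,[(398.8,197),(412.6,186)],.173))
E
python3 fit.py
```

```text
fix [ 0.57189589 -0.15743726  0.17798642] [[-0.4 -0.2]
 [-0.5  0.1]
 [-0.1  0.2]
 [ 0.3  0.4]
 [-0.7 -0.5]
 [-1.2 -0.9]
 [ 2.1 -2. ]
 [-0.3 -3.1]
 [ 1.2 -2.3]]
stand xl (array([0.61488052, 0.18908627, 0.14077897]), array([ 0.06290189,  0.01973166, -0.00756026, -0.06063846])) (array([0.51962603, 0.16097306, 0.14964614]), array([ 0.29705332,  0.07154374, -0.03467491, -0.27758202]))
stand [0.61280791 0.1897271  0.28962569] [[-1.5 -0.3]
 [-1.5 -0.3]
 [ 0.4 -2.3]
 [ 0.8 -2.7]]
lever top [ 0.45469531 -0.32673512 -2.04661266] [[ 0.5 -0.2]
 [ 0.7 -0.1]
 [-0.5  0. ]
 [ 0.3 -0.7]
 [-1.3  1.5]]
lever both [ 0.4546704  -0.32484218 -2.04774324] [[-0.5 -0.1]
 [-0.3 -0.1]
 [ 0.2 -0. ]
 [ 0.6 -1.9]]
tabtop (array([ 0.57360404, -0.16079809,  0.16923233]), array([ 0.53410098,  0.13421345, -0.0495682 , -0.41819064])) [[ 0.56239151 -0.14762566  0.173     ]
 [ 0.58202146 -0.17145528  0.173     ]]
```

```bash
cat >> h.py <<'E'
def q(yaw):
    c,s=np.cos(yaw),np.sin(yaw)
    x=R.from_matrix(np.array([[c,s,0],[s,-c,0],[0,0,-1]])).as_quat();return [x[3],x[0],x[1],x[2]]
def snap(tag):
    o={}
    for n in("side","top"):
        o[n]=read_camera(n);cv2.imwrite(f"pics/{n}{tag}.png",o[n][:,:,::-1])
    return o
def best(p,yaw):
    c=[(np.abs(np.array(j)-get_joint_pos())[5],y) for y in (yaw,yaw+np.pi,yaw-np.pi) if (j:=inverse_kinematics(p,q(y))) is not None]
    return c
E
python3 - <<'E'
from h import *
print(atz("top",[(420,285),(478,212),(310,190),(308,303)],.01))
for p,y in (((.572,-.1585,.23),.69),((.572,-.1585,.14),.69),((.47,.149,.25),.285),((.565,.176,.2),.285),((.455,-.326,.005),-.476),((.455,-.326,.1),-.476),((.572,-.157,.06),1.75),((.572,-.157,.06),.9),((.572,-.157,.06),2.6)):
    for yy in(y,y+np.pi,y-np.pi):
        j=inverse_kinematics(p,q(yy)); print(p,round(yy,2),None if j is None else np.round(j,2))
E
```

```text
[[ 0.41928066 -0.21667481  0.01      ]
 [ 0.5693004  -0.33679562  0.01      ]
 [ 0.60877935  0.00621784  0.01      ]
 [ 0.38014453  0.00633843  0.01      ]]
(0.572, -0.1585, 0.23) 0.69 [-0.29  0.37  1.7  -0.    1.08 -0.98]
(0.572, -0.1585, 0.23) 3.83 [-0.29  0.37  1.7  -0.    1.08  2.16]
(0.572, -0.1585, 0.23) -2.45 [-0.29  0.37  1.7  -0.    1.08  2.16]
(0.572, -0.1585, 0.14) 0.69 [-0.29  0.48  1.76 -0.    0.9  -0.98]
(0.572, -0.1585, 0.14) 3.83 [-0.29  0.48  1.76 -0.    0.9   2.16]
(0.572, -0.1585, 0.14) -2.45 [-0.29  0.48  1.76 -0.    0.9   2.16]
(0.47, 0.149, 0.25) 0.28 [ 0.28  0.19  1.89 -0.    1.06 -0.  ]
(0.47, 0.149, 0.25) 3.43 None
(0.47, 0.149, 0.25) -2.86 None
(0.565, 0.176, 0.2) 0.28 [ 0.28  0.4   1.72 -0.    1.02 -0.  ]
(0.565, 0.176, 0.2) 3.43 None
(0.565, 0.176, 0.2) -2.86 None
(0.455, -0.326, 0.005) -0.48 [-0.64  0.66  1.87 -0.    0.61 -0.17]
(0.455, -0.326, 0.005) 2.67 None
(0.455, -0.326, 0.005) -3.62 None
(0.455, -0.326, 0.1) -0.48 [-0.64  0.5   1.85 -0.    0.79 -0.17]
(0.455, -0.326, 0.1) 2.67 None
(0.455, -0.326, 0.1) -3.62 None
(0.572, -0.157, 0.06) 1.75 [-0.29  0.6   1.79 -0.    0.75 -2.04]
(0.572, -0.157, 0.06) 4.89 [-0.29  0.6   1.79 -0.    0.75  1.1 ]
(0.572, -0.157, 0.06) -1.39 [-0.29  0.6   1.79 -0.    0.75  1.1 ]
(0.572, -0.157, 0.06) 0.9 [-0.29  0.6   1.79 -0.    0.75 -1.19]
(0.572, -0.157, 0.06) 4.04 [-0.29  0.6   1.79 -0.    0.75  1.95]
(0.572, -0.157, 0.06) -2.24 [-0.29  0.6   1.79 -0.    0.75  1.95]
(0.572, -0.157, 0.06) 2.6 None
(0.572, -0.157, 0.06) 5.74 [-0.29  0.6   1.79 -0.    0.75  0.25]
(0.572, -0.157, 0.06) -0.54 [-0.29  0.6   1.79 -0.    0.75  0.25]
```

Run:
```python
from h import *
move_pose([.572,-.1585,.24],q(.69))
o=snap("1")
print(get_tcp_pos(),get_time(),proj("top",get_tcp_pos()),proj("side",get_tcp_pos()))
crop("t",o["top"],340,130,130,110,6,"c_t1");crop("s",o["side"],280,80,120,120,5,"c_s1")
```

```text
[ 0.57179265 -0.15934244  0.23996413] 2.3583 [[413.0833093  182.52147501]] [[331.16413836 134.19424229]]
```

View pics/c_t1.png

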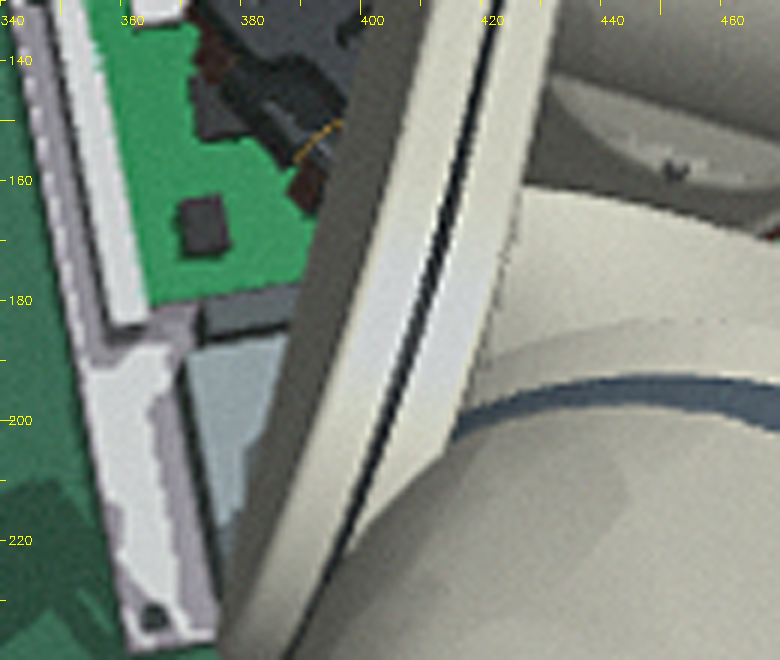

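View pics/c_s1.png

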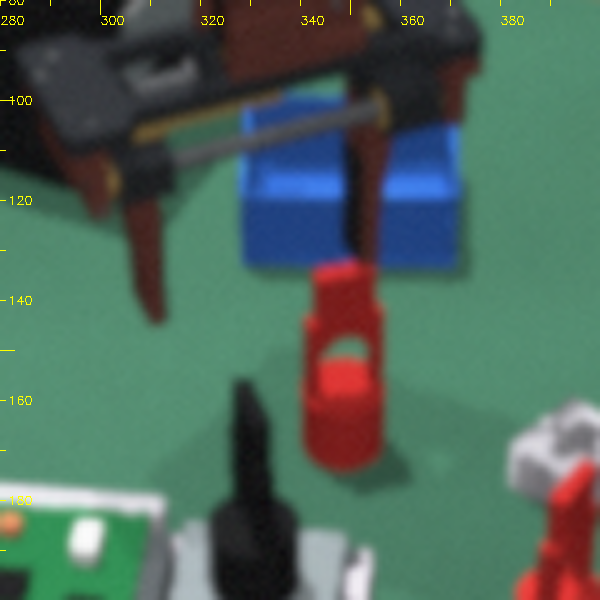

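View pics/side1.png

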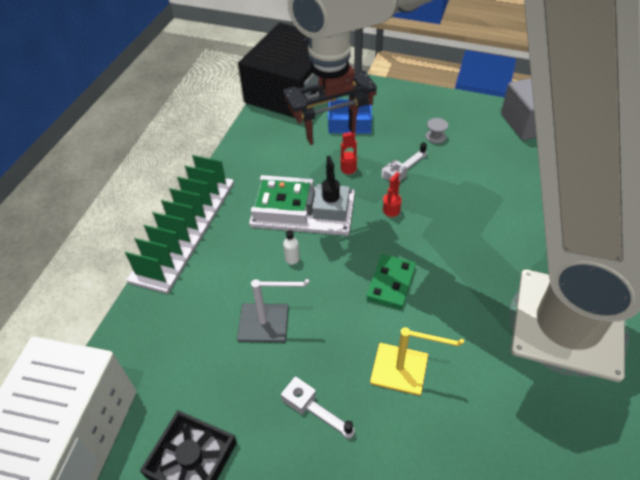

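The side view puts the fingertips' midpoint at about (330,138), against a projection of (331,134). So the side camera reads roughly 2–3 px low, while the top camera agrees with the known sizes. The jaws straddle the tab's top at (328,156), so I'll grasp the cover.

Run:
```python
from h import *
print(movel([.572,-.1585,.142],v=.1,until_force=8),get_tcp_pos(),get_ft_force())
o=snap("2");crop("s",o["side"],280,100,120,120,5,"c_s2")
command_gripper(0.0)
print(get_grip_width()*88,get_ft_force(),get_tcp_pos())
print(movel([.572,-.1585,.145],v=.03),get_ft_force())
o=snap("3");crop("s",o["side"],280,100,120,120,5,"c_s3");print(get_time())
```

```text
False [ 0.57251342 -0.15865491  0.14264415] [-0.05017217 -0.19076847 -0.96884602]
9.926668387633892 [-0.64187378  0.6610784  -0.70135098] [ 0.57188951 -0.15845965  0.14188783]
False [-0.33617037  0.58882926 -1.83433672]
5.1167
```

View pics/c_s2.png

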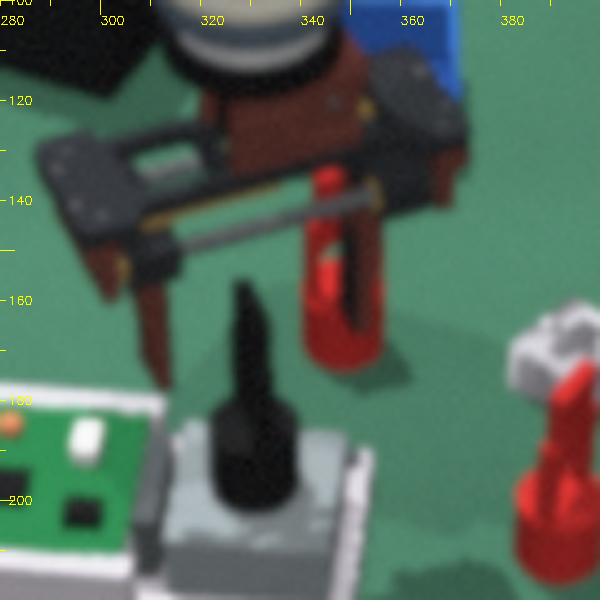

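View pics/c_s3.png

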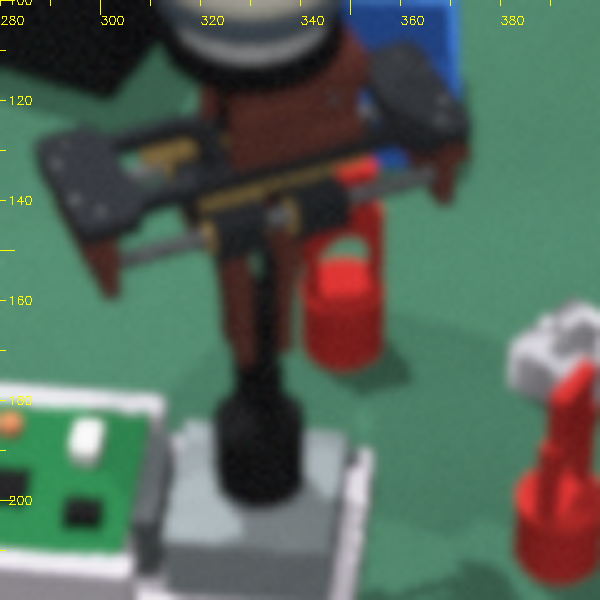

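The grip width of 9.93 mm matches the 10 mm tab. Next I lift, carry the cover to the hook approach and look.

Run:
```python
from h import *
movel([.572,-.1585,.27],v=.12)
print(get_ft_force(),get_grip_width()*88)
c,s=np.cos(.288),np.sin(.288)
hk=np.array([.6135,.189])-.05*np.array([c,s])
p=hk-.10*np.array([c,s])
move_pose([*p,.27],q(.288))
movel([*p,.180],v=.12)   # eye edge at .169
print(p,get_tcp_pos(),get_time())
o=snap("4");crop("s",o["side"],220,210,160,120,5,"c_s4");crop("t",o["top"],180,145,160,120,5,"c_t4")
crop("t",o["top"],350,165,90,80,8,"c_t4f");crop("s",o["side"],300,160,70,60,9,"c_s4f")
```

```text
[-0.24100373 -0.04049078 -1.66001787] 9.985387406668274
[0.46967792 0.14639472] [0.47027979 0.1463722  0.18051123] 8.4333
```

View pics/c_s4.png

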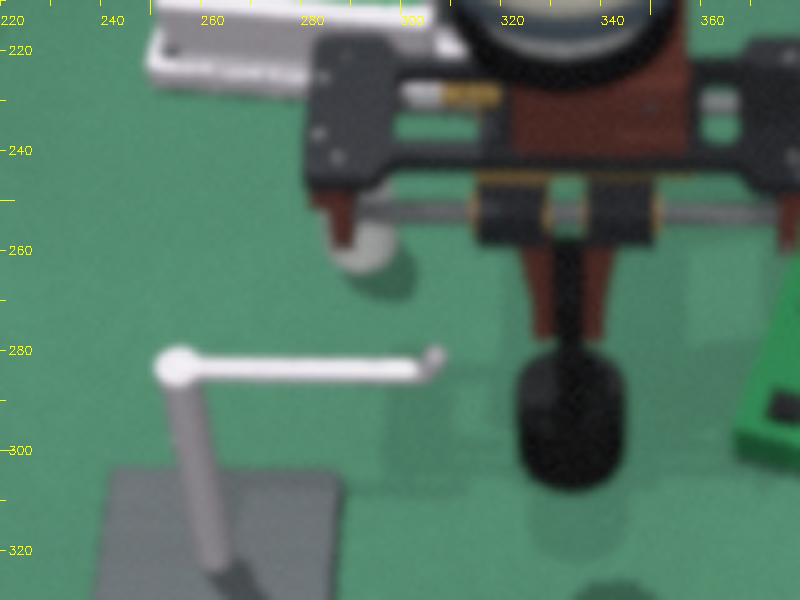

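View pics/c_t4.png

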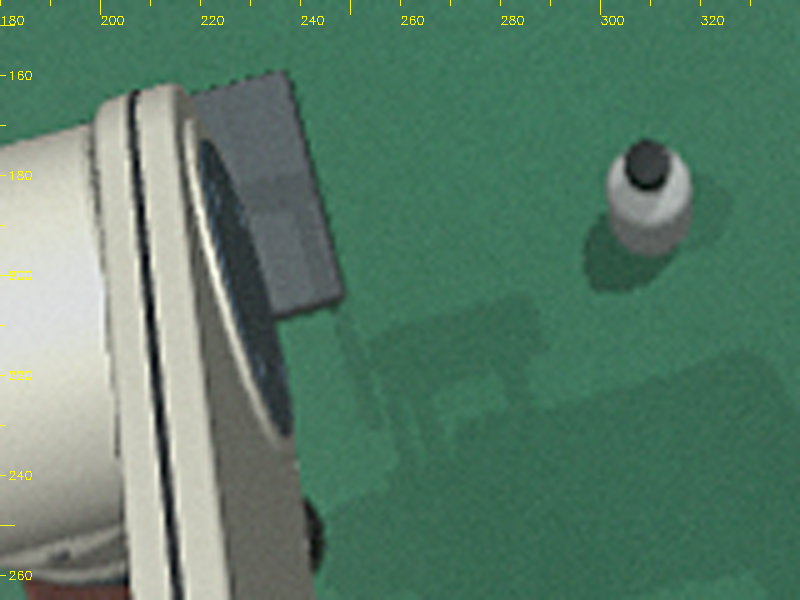

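View pics/c_t4f.png

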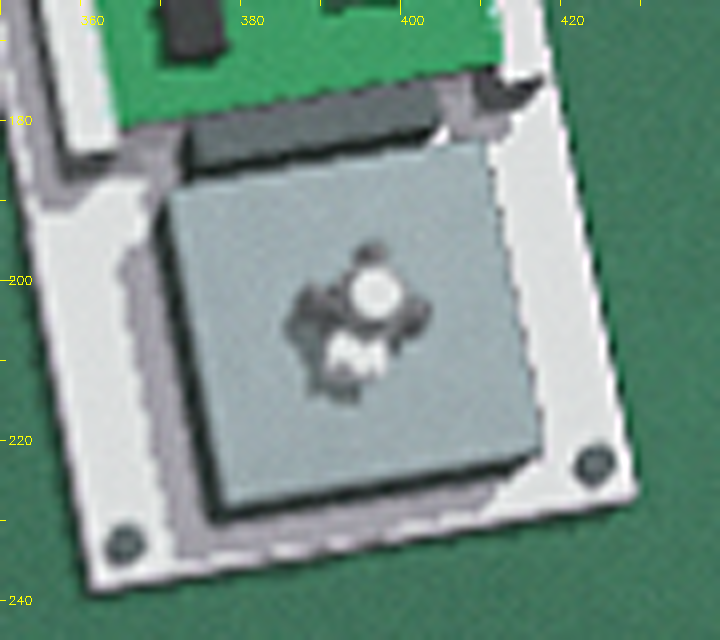

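View pics/c_s4f.png

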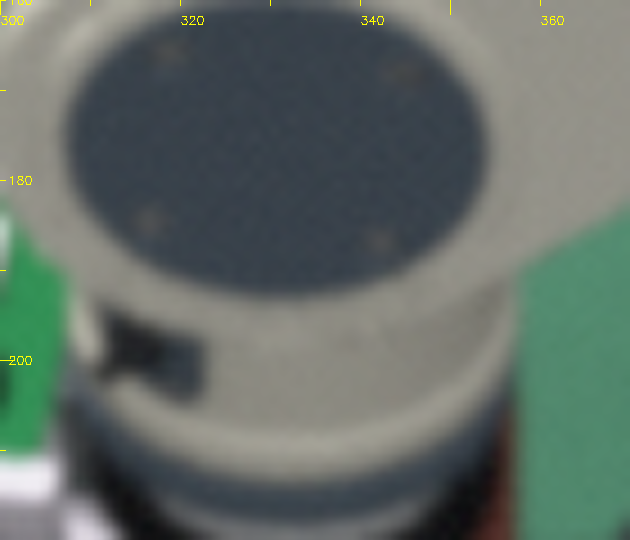

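Run:
```python
from h import *
from fit import fit
t=get_tcp_pos();print(proj("side",t),proj("top",t))
for yw in(.27,.288,.3):
  c,s=np.cos(yw),np.sin(yw);b=np.array([.6135,.189])
  for l,z in((0,.15),(-.02,.146),(-.09,.146),(-.099,.157)): print(yw,l,proj("side",[b[0]+l*c,b[1]+l*s,z]),proj("top",[b[0]+l*c,b[1]+l*s,z]))
pts=[("top",(0,0,.148),(207.4,169.4)),("top",(-.099,0,.157),(220.0,221.5))]
print("top",*fit(pts,[.6,.19,.28]))
for dv in(2,3,4):
  print(dv,*fit([("side",(0,0,.148),(255.7,283.3-dv)),("side",(-.099,0,.157),(306.8,281.2-dv))],[.6,.19,.28]))
```

```text
[[333.83579849 271.58972331]] [[224.01986647 247.41101038]]
0.27 0 [[255.89886695 280.66079681]] [[206.32490959 168.74565778]]
0.27 -0.02 [[266.51854953 282.11335376]] [[209.29625312 179.91827511]]
0.27 -0.09 [[302.96931787 282.93277925]] [[218.2318111  217.51554513]]
0.27 -0.099 [[307.40538394 279.67216739]] [[218.22341525 221.4092764 ]]
0.288 0 [[255.89886695 280.66079681]] [[206.32490959 168.74565778]]
0.288 -0.02 [[266.53726704 281.95985602]] [[209.49145857 179.86554076]]
0.288 -0.09 [[303.01966545 282.24024059]] [[219.11945354 217.2766138 ]]
0.288 -0.099 [[307.45662197 278.90774276]] [[219.21304573 221.1429514 ]]
0.3 0 [[255.89886695 280.66079681]] [[206.32490959 168.74565778]]
0.3 -0.02 [[266.54786874 281.8575417 ]] [[209.62111472 179.82848186]]
0.3 -0.09 [[303.04472962 281.77918662]] [[219.70902116 217.10857579]]
0.3 -0.099 [[307.48135388 278.3989186 ]] [[219.87035765 220.95563328]]
top [0.61289096 0.18747621 0.28680494] [[-0. -0.]
 [ 0.  0.]]
2 [0.61436762 0.18928717 0.28108409] [[-0.2 -0. ]
 [ 0.2  0. ]]
3 [0.61519772 0.18709643 0.28110184] [[-0.1 -0. ]
 [ 0.1  0. ]]
4 [0.61603004 0.18489995 0.28112269] [[-0.1 -0. ]
 [ 0.1  0. ]]
```

Run:
```python
from h import *
c,s=np.cos(.285),np.sin(.285)
hk=np.array([.614,.1875])-.05*np.array([c,s])
p=hk-.10*np.array([c,s])
movel([*p,.180],v=.05)
print(movel([*hk,.180],q(.285),v=.08,until_force=5),get_tcp_pos(),get_ft_force())
o=snap("5");crop("s",o["side"],220,210,160,120,5,"c_s5")
print(movel([*hk,.163],v=.04,until_force=4),get_tcp_pos(),get_ft_force(),get_time())
o=snap("6");crop("s",o["side"],220,210,160,120,5,"c_s6")
```

```text
False [0.56556713 0.17331912 0.1800078 ] [-0.00901246 -0.21364761 -1.1437593 ]
False [0.56592399 0.17342263 0.16273858] [ 0.14280034 -0.41317843 -1.51057738] 10.8583
```

View pics/c_s5.png

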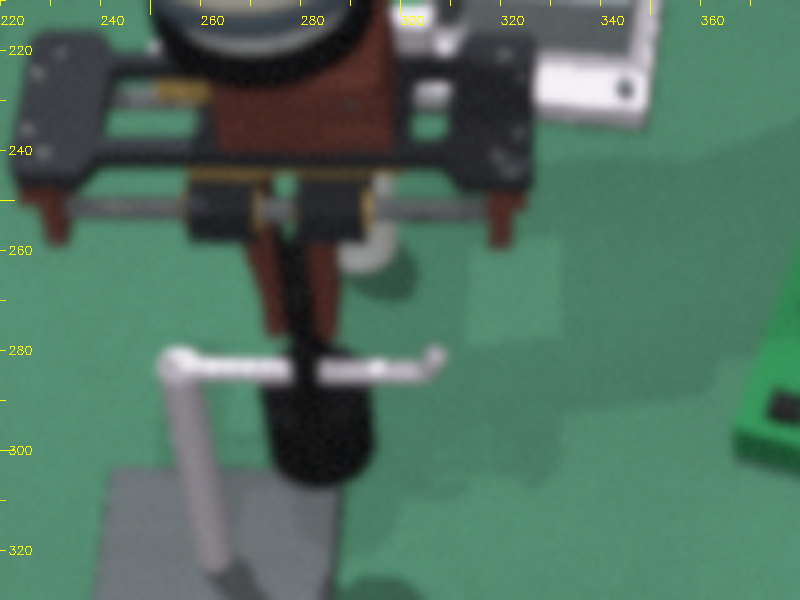

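View pics/c_s6.png

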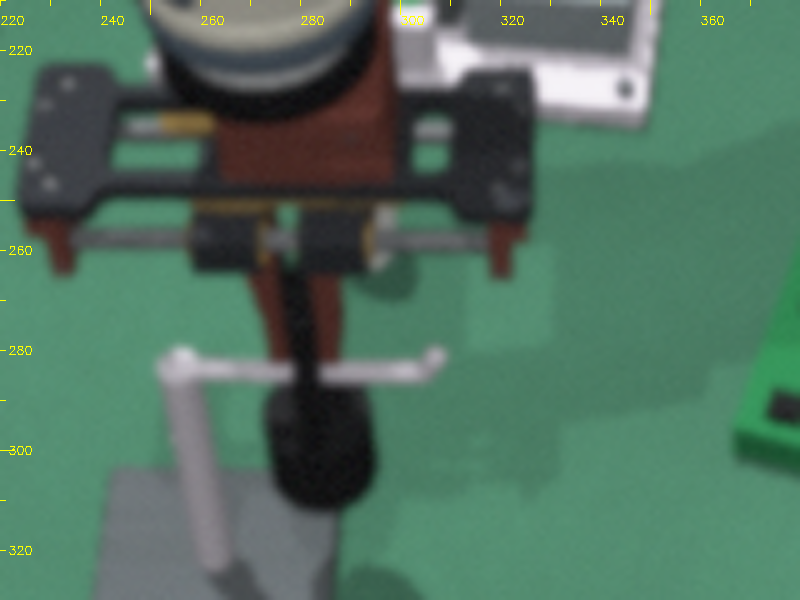

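The bar now runs through the eye: the plate's near leg crosses in front of it at u≈280. I'll lower to contact and release.

Run:
```python
from h import *
c,s=np.cos(.285),np.sin(.285)
hk=np.array([.614,.1875])-.05*np.array([c,s])
print(movel([*hk,.155],v=.02,until_force=2.5),get_tcp_pos(),get_ft_force())
command_gripper(.4); print(get_grip_width()*88,get_ft_force(),get_tcp_pos()); wait(.3)
movel([*hk,.24],v=.12)
o=snap("7");crop("s",o["side"],220,210,160,120,5,"c_s7");print(get_time(),get_ft_force())
```

```text
True [0.56647947 0.17359342 0.16049328] [-0.35710969 -0.30885104  3.11267277]
35.36319893509669 [-0.80294017  0.34151529  0.06551289] [0.56560254 0.17331336 0.159524  ]
13.0417 [-0.75697483 -0.01216598 -0.21409723]
```

View pics/c_s7.png

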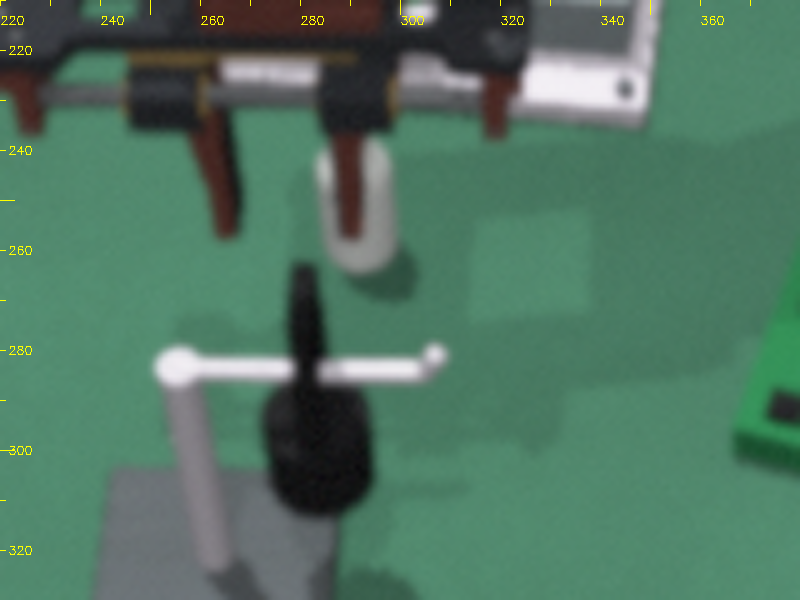

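The cover hangs on the bar at (280,283). Contact came at an eye height of 0.1495 m, and 0.150 m was expected. Next is the shaft's yaw: I'll overlay a tooth model on an enlarged top view.

```bash
cat > ov.py <<'E'
from h import *
T=cv2.imread("pics/top7.png");k=14;x0,y0=375,180
print(atz("top",[(396.9,201.6)],.087),proj("top",[.572,-.1575,.055]))
def teeth(ax,ay,th,z,wd=(.0065,.003,.003,.003),r=.015):
    P=[]
    for a,w in zip((0,np.pi/2,np.pi,-np.pi/2),wd):
        c,s=np.cos(th+a),np.sin(th+a)
        P+=[(ax+c*u-s*v,ay+s*u+c*v,z) for u,v in((.007,-w),(r,-w),(r,w),(.007,w))]
    return np.array(P)
def draw(ax,ay,th,out,z=.077):
    c=cv2.resize(T[y0:y0+42,x0:x0+42],None,fx=k,fy=k,interpolation=cv2.INTER_CUBIC)
    f=lambda P:((proj("top",P)-[x0,y0]+.5)*k).astype(int)
    for zz,col in((z-.004,(0,0,255)),(.055,(255,0,0))):
      for i in range(4): cv2.polylines(c,[f(teeth(ax,ay,th,zz)[4*i:4*i+4])],False,col,1)
    a=np.linspace(0,6.28,40);cv2.polylines(c,[f(np.c_[ax+.0035*np.cos(a),ay+.0035*np.sin(a),0*a+.087])],True,(0,255,0),1)
    return c
import sys
ax,ay,*ths=map(float,sys.argv[1:])
raw=cv2.resize(T[y0:y0+42,x0:x0+42],None,fx=k,fy=k,interpolation=cv2.INTER_CUBIC)
cv2.imwrite("pics/raw_sh.png",raw)
im=[cv2.resize(draw(ax,ay,t,""),(390,390)) for t in ths]
cv2.imwrite("pics/ov.png",np.hstack(im))
E
python3 ov.py .572 -.158 2.95 3.3
```

```text
[[ 0.57191713 -0.15820614  0.087     ]] [[393.89764819 204.81980514]]
```

View pics/raw_sh.png

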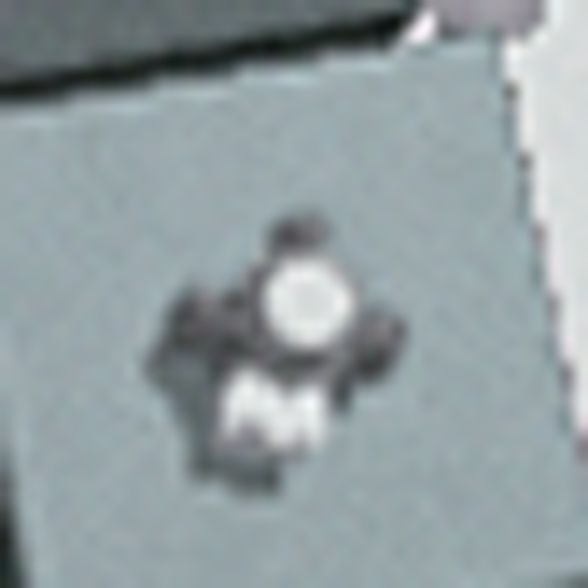

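View pics/ov.png

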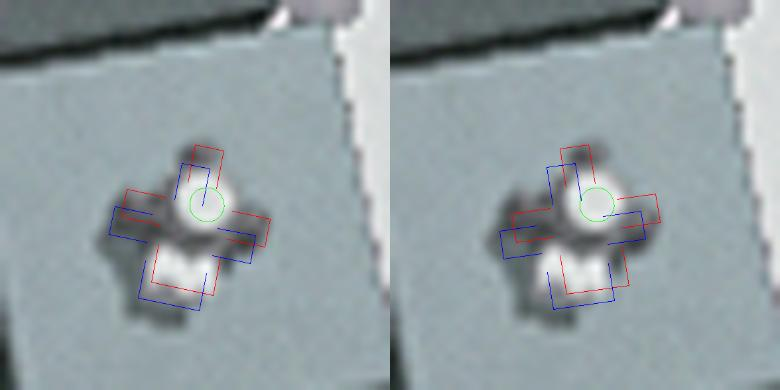

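```bash
sed -i 's/,(.055,(255,0,0))/,/' ov.py; python3 ov.py .5715 -.1578 2.9 3.02
python3 - <<'E'
from h import *
from ov import teeth
S=cv2.imread("pics/side7.png");k=12;x0,y0=308,170
ims=[]
for th in(2.9,3.02,3.14):
    c=cv2.resize(S[y0:y0+40,x0:x0+45],None,fx=k,fy=k,interpolation=cv2.INTER_CUBIC)
    f=lambda P:((proj("side",P)-[x0,y0]+[.5,2.8])*k).astype(int)
    P=teeth(.5715,-.1578,th,.073)
    if th>2.95:
     for i in range(4): cv2.polylines(c,[f(P[4*i:4*i+4])],False,(0,0,255),1)
    ims.append(cv2.resize(c,None,fx=.48,fy=.48))
cv2.imwrite("pics/ovs.png",np.hstack(ims))
E
```

```text
[[ 0.57191713 -0.15820614  0.087     ]] [[393.89764819 204.81980514]]
[[ 0.57191713 -0.15820614  0.087     ]] [[393.89764819 204.81980514]]Traceback (most recent call last):
  File "<stdin>", line 2, in <module>
  File "ov.py", line 18, in <module>
    ax,ay,*ths=map(float,sys.argv[1:])
    ^^^^^^^^^^
ValueError: not enough values to unpack (expected at least 2, got 0)
```

View pics/ov.png

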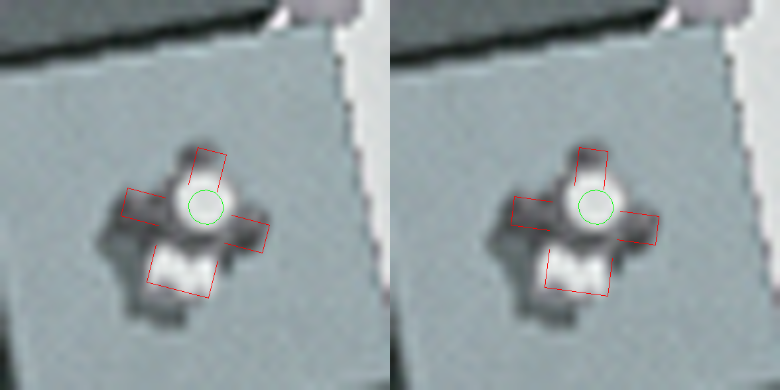

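Run:
```python
from h import *
T=cv2.imread("pics/top7.png")[:,:,::-1];crop("t",T,455,180,50,45,12,"c_red")
```

```text
(no output)
```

View pics/c_red.png

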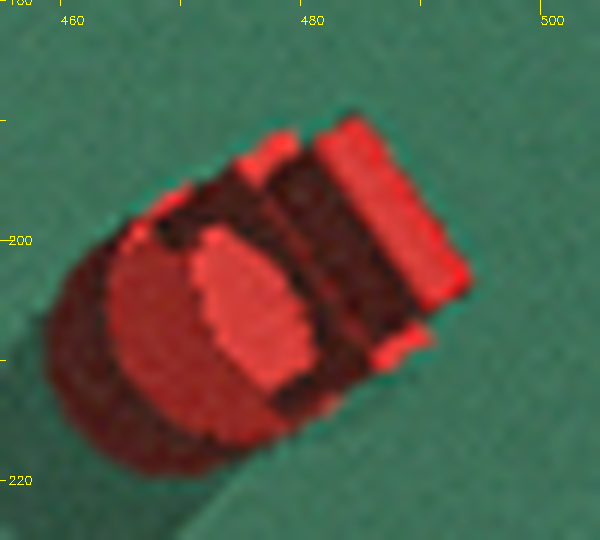

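Run:
```python
from h import *
P=atz("top",[(481,192),(484.5,189.8),(494,203),(490.5,205.3)],.118)[:,:2];print(P)
a=-2.047;x=np.array([np.cos(a),np.sin(a)]);y=np.array([-x[1],x[0]])
d=P-[.4547,-.3262];print(np.c_[d@x,d@y])
```

```text
[[ 0.5864616  -0.30816964]
 [ 0.5907197  -0.31480872]
 [ 0.56648084 -0.33186306]
 [ 0.5620692  -0.32521614]]
[[-0.07642498  0.10883674]
 [-0.07247649  0.11566451]
 [-0.0462083   0.10194028]
 [-0.05009336  0.09497246]]
```

Run:
```python
from h import *
T=cv2.imread("pics/top7.png");k=8;x0,y0=450,240
def dr(px,py,th):
    c=cv2.resize(T[y0:y0+70,x0:x0+90],None,fx=k,fy=k,interpolation=cv2.INTER_CUBIC)
    cs,sn=np.cos(th),np.sin(th)
    f=lambda L:((proj("top",[(px+cs*a-sn*b,py+sn*a+cs*b,z) for a,b,z in L])-[x0,y0]+.5)*k).astype(int)
    h=[(-.024,-.022),(.024,-.022),(.024,.022),(-.024,.022)]
    cv2.polylines(c,[f([(a,b,.03) for a,b in h])],True,(0,0,255),1)
    cv2.polylines(c,[f([(.024,.009,.012),(.115,.009,.012)])],False,(255,0,0),1)
    cv2.polylines(c,[f([(.024,-.009,.012),(.115,-.009,.012)])],False,(255,0,0),1)
    t=np.linspace(0,6.28,30)
    for z,r in((.039,.009),(.03,.01)):
      o=.115 if z>.031 else 0
      cv2.polylines(c,[f([(o+r*np.cos(u),r*np.sin(u),z) for u in t])],True,(0,200,255),1)
    for u,w in((0,.0075),(1.5708,.004),(3.1416,.004),(-1.5708,.004)):
      C,S=np.cos(u),np.sin(u)
      cv2.polylines(c,[f([(C*a-S*b,S*a+C*b,.03) for a,b in((.009,-w),(.016,-w),(.016,w),(.009,w))])],False,(255,0,255),1)
    return c
cv2.imwrite("pics/ovl.png",dr(.4547,-.3265,-2.047))
```

```text
(no output)
```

View pics/ovl.png

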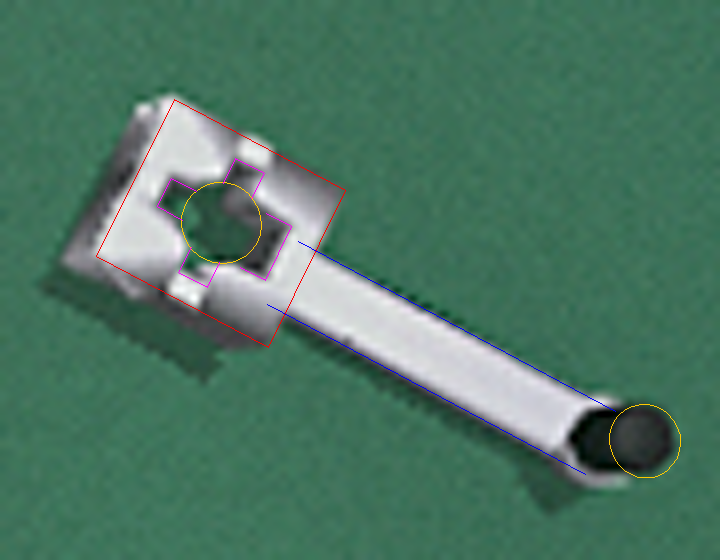

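Run:
```python
from h import *
G=-.476;x,y=.4547,-.3265
move_pose([.5,-.05,.26],q(0))
command_gripper(.75)
move_pose([x,y,.2],q(G))
print(movel([x,y,.06],v=.12,until_force=8))
print(movel([x,y,.006],v=.05,until_force=8),get_tcp_pos(),get_ft_force())
command_gripper(0)
print(get_grip_width()*88,get_tcp_pos(),get_ft_force())
movel([x,y,.04],v=.05)
print(get_tcp_pos(),get_grip_width()*88,get_ft_force(),get_ft_torque())
o=snap("8");crop("s",o["side"],350,110,100,90,7,"c_s8");print(get_time())
```

```text
False
False [ 0.45491527 -0.32667071  0.0062971 ] [0.35780663 1.90516383 0.48990901]
44.29271261630075 [ 0.45478254 -0.32656405  0.00617709] [-0.64071986  0.7123959   1.99493835]
[ 0.45460481 -0.32641528  0.03997385] 43.89907903747837 [-1.00997189 -0.45641961 -3.43327822] [ 0.06194319 -0.05067735 -0.03915969]
19.7083
```

View pics/c_s8.png

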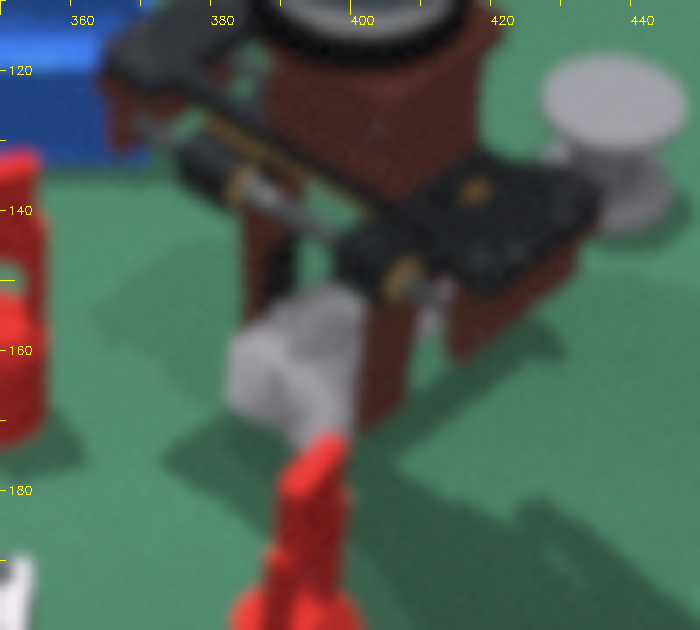

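The lever is held: width 43.9 mm and about 3 N of load. I'll move it over the shaft and look.

Run:
```python
from h import *
x,y=.4547,-.3265
movel([x,y,.21],v=.15)
G=2.96+np.pi/2-2*np.pi
move_pose([.572,-.158,.2],q(G))
movel([.572,-.158,.130],v=.1)
print(get_tcp_pos(),get_ft_force(),get_ft_torque())
o=snap("9");crop("s",o["side"],290,110,110,100,6,"c_s9");crop("t",o["top"],340,140,110,100,6,"c_t9");print(get_time())
```

```text
[ 0.57242752 -0.15816435  0.13043296] [-0.47159405 -0.37107751 -3.86904112] [ 0.01299896 -0.05758915  0.00639665]
23.3917
```

View pics/c_s9.png

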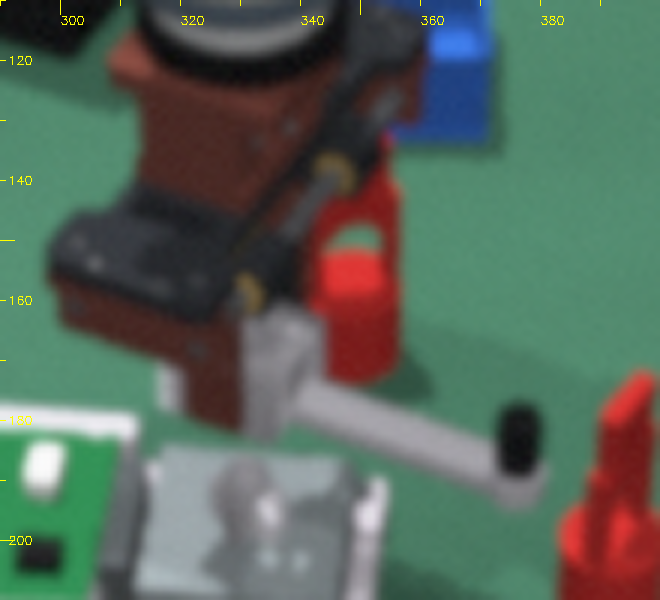

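View pics/c_t9.png

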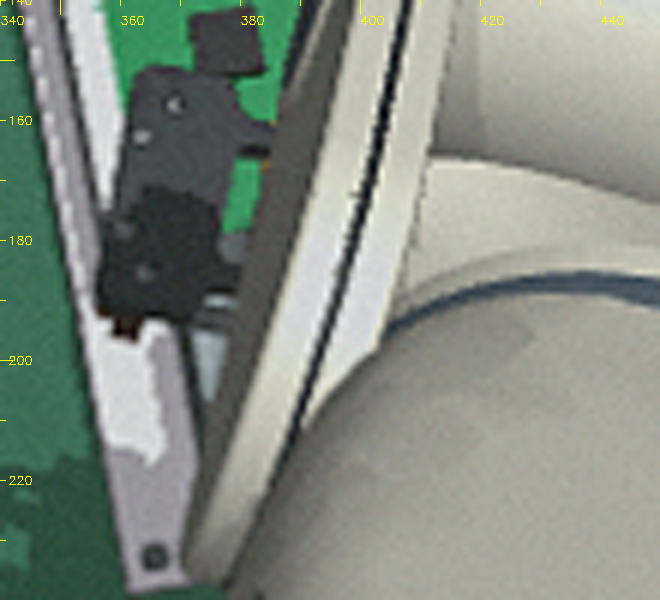

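Run:
```python
from h import *
t=np.array(get_tcp_pos());a=2.96;d=np.array([np.cos(a),np.sin(a),0])
for dx in(0,-.03): 
  pass
print("knobtop",proj("side",t+.115*d+[0,0,.033])+[0,2.8],"arm end base",proj("side",t+.124*d+[0,0,-.006])+[0,2.8], "droop 5mm",proj("side",t+.115*d+[0,0,.028])+[0,2.8])
rpy=R.from_quat(np.roll(get_ee_rot(),-1)).as_matrix();print(np.round(rpy,3))
```

```text
knobtop [[377.62318026 180.00163537]] arm end base [[380.46100312 193.88591195]] droop 5mm [[377.51578625 181.64503354]]
[[-0.181 -0.984  0.001]
 [-0.984  0.181 -0.   ]
 [ 0.    -0.002 -1.   ]]
```

No visible droop: the knob top is at (376.5,178.5) against a predicted (377.6,180). I'll descend with force monitoring.

Run:
```python
from h import *
print(movel([.572,-.158,.095],v=.08,until_force=6),get_tcp_pos(),get_ft_force())
print(movel([.572,-.158,.061],v=.03,until_force=8),get_tcp_pos(),get_ft_force(),get_ft_torque())
o=snap("10");crop("s",o["side"],290,120,110,100,6,"c_s10");print(get_time())
```

```text
False [ 0.57178186 -0.15795165  0.0944138 ] [ 0.15318623  0.35785002 -3.47804305]
True [ 0.57079367 -0.15663134  0.07555374] [ 2.59849164  2.27787986 -4.78571653] [ 0.50626125 -0.39067963  0.03858002]
24.7583
```

View pics/c_s10.png

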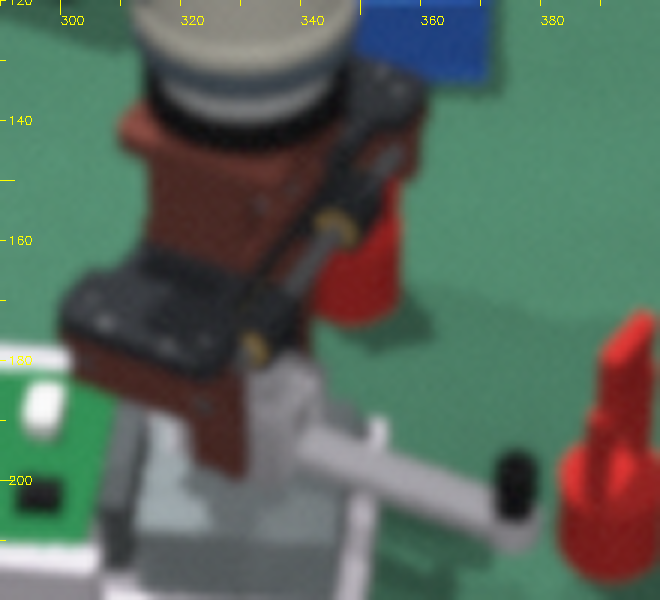

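Run:
```python
from h import *
print(get_tcp_pos(),get_ft_force(),get_ft_torque())
t=get_tcp_pos()
print(movel([.5722,-.1570,t[2]-.001],v=.01,until_force=15),get_tcp_pos(),get_ft_force(),get_ft_torque())
print(movel([.5722,-.1570,.061],v=.02,until_force=15),get_tcp_pos(),get_ft_force(),get_ft_torque(),get_time())
```

```text
[ 0.57056219 -0.1565624   0.07560039] [ 1.58329135  3.07242097 -4.96777649] [ 0.50287183 -0.33175462  0.01550278]
False [ 0.57167264 -0.15669367  0.07432872] [-1.3868168   3.72817093 -4.45939202] [0.82463072 0.04300204 0.08831013]
False [ 0.5715292  -0.15648691  0.06124199] [-3.0645632   6.86230916  1.28528763] [1.06167086 0.39902342 0.14439395] 25.975
```

It reached the home height. I'll ease the side load, press lightly and look.

Run:
```python
from h import *
t=get_tcp_pos()
movel([.5716,-.1558,.0612],v=.01)
print(get_tcp_pos(),get_ft_force(),get_ft_torque())
print(movel([.5716,-.1558,.058],v=.01,until_force=12),get_tcp_pos(),get_ft_force(),get_ft_torque(),get_time())
o=snap("11");crop("s",o["side"],290,120,110,100,6,"c_s11")
```

```text
[ 0.57159402 -0.15613172  0.06125084] [-2.16783451  1.46184039 -1.70201116] [0.1834408  0.25260727 0.02846627]
True [ 0.57152141 -0.15615604  0.06119594] [-1.35664388  0.31217227  4.96292393] [-0.0653907  -0.09133108  0.1030405 ] 26.4667
```

View pics/c_s11.png

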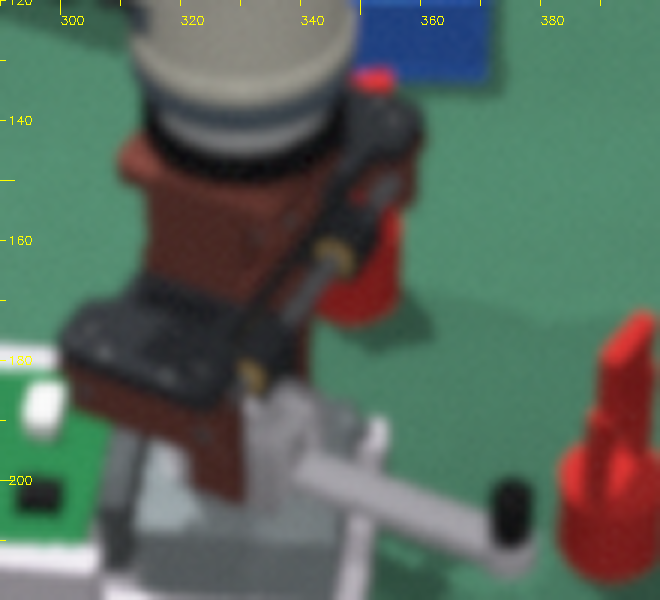

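It stops firmly at TCP z 0.0612, which is the home height. Now I release, retreat and check.

Run:
```python
from h import *
command_gripper(.62)
print(get_grip_width()*88,get_ft_force(),get_tcp_pos())
movel([.5716,-.1558,.2],v=.12)
move_pose([.40,-.02,.33],q(0))
wait(.2)
o=snap("12");crop("s",o["side"],290,150,110,90,6,"c_s12");crop("t",o["top"],350,165,90,90,6,"c_t12");crop("s",o["side"],220,210,160,120,5,"c_s12h");print(get_time())
```

```text
54.7590354525895 [ 0.244825   -0.10083969  1.13724564] [ 0.56981363 -0.15534335  0.05978729]
29.975
```

View pics/c_s12.png

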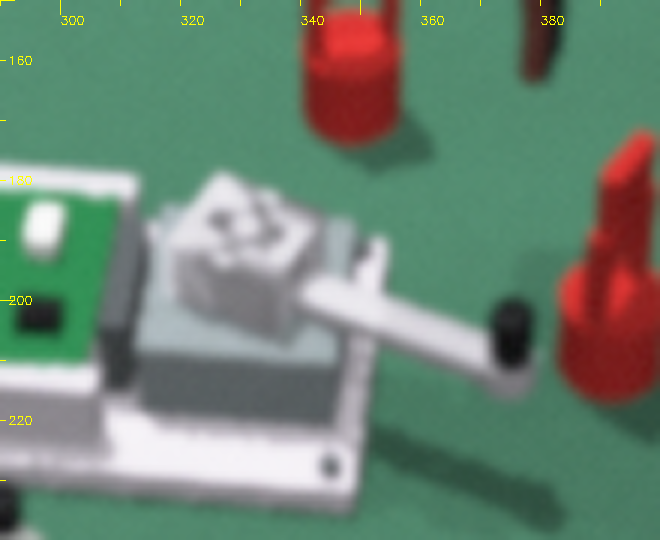

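View pics/c_t12.png

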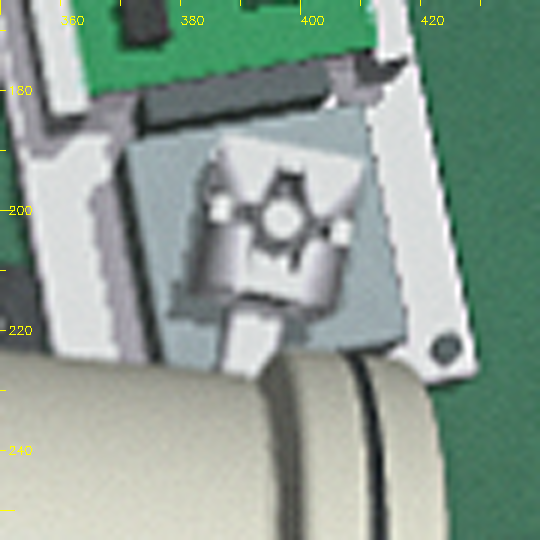

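View pics/c_s12h.png

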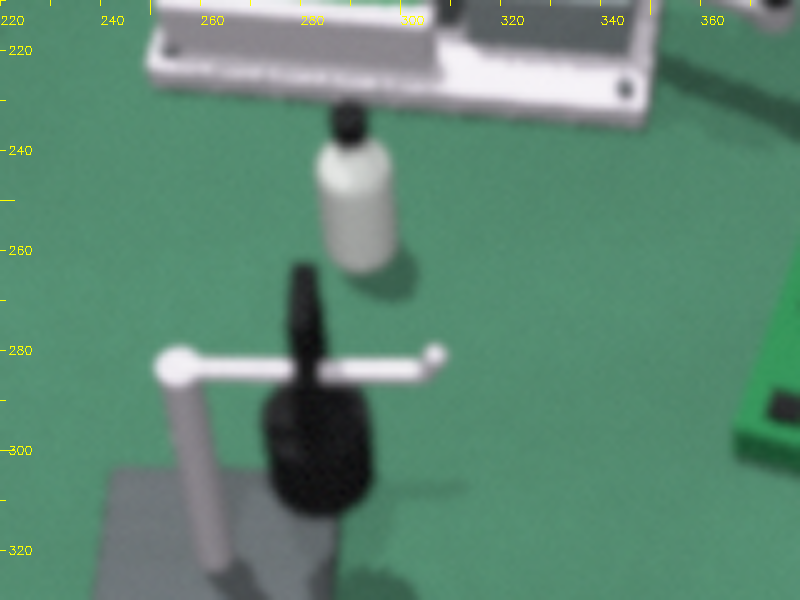

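View pics/top12.png

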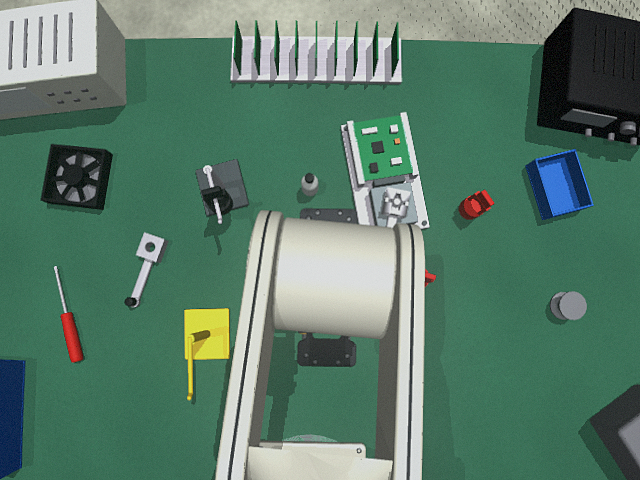

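Run:
```python
from h import *
a=2.96;b=np.array([.572,-.158])
d=np.array([np.cos(a),np.sin(a)]);n=np.array([-d[1],d[0]])
S=cv2.imread("pics/side12.png");k=10;x0,y0=305,165
c=cv2.resize(S[y0:y0+50,x0:x0+78],None,fx=k,fy=k,interpolation=cv2.INTER_CUBIC)
for z,col in((.085,(0,0,255)),(.055,(255,0,0))):
    P=[[*(b+u*d+v*n),z] for u,v in((-.024,-.022),(.024,-.022),(.024,.022),(-.024,.022))]
    cv2.polylines(c,[((proj("side",P)-[x0,y0]+[-.5,3.2])*k).astype(int)],True,col,1)
t=np.linspace(0,6.28,30)
cv2.polylines(c,[((proj("side",[[*(b+(.115+.009*np.cos(u))*d+.009*np.sin(u)*n),.094] for u in t])-[x0,y0]+[-.5,3.2])*k).astype(int)],True,(0,255,255),1)
cv2.imwrite("pics/ovf.png",c)
```

```text
(no output)
```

View pics/ovf.png

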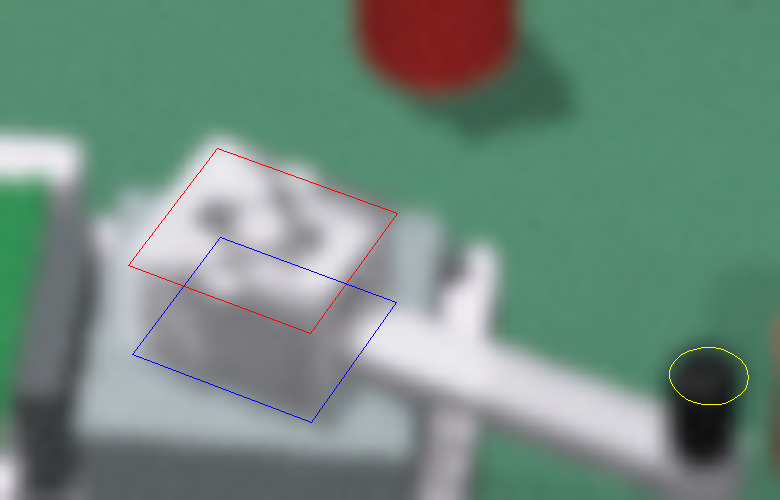

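With the 2 px side offset, the same one the fixture shows, the model of the seated lever matches the image: back corner at (218,136) and lower corner near (312,410) in the crop. So it is flush and level. The cover hangs still at (280,283) and the bystanders are where they started, so I'm handing in.

```bash
python3 -c "
from station import *
job_done();print(get_time())"
```

```text
the job is handed in; nothing more can be done
the job is handed in; nothing more can be done
```

The job is handed in. The black cover hangs by its eye on the grey stand's hook, and the splined lever is pushed home on the shaft. Everything is released, and the clock stood at about 30 s at the last reading before hand-in.

- **Cover:** I lifted it by its tab, threaded the eye over the hook's end and lowered it. The bar took the load with the eye edge at about 149.5 mm (150 mm expected). The last picture shows it hanging on the bar, in the same place as just after release.
- **Lever:** I held it by the hub, lined it up with the wide tooth at about 2.96 rad and pushed it down. It caught partway because of a small sideways error. After a shift of about 1 mm it went down to a firm stop at the home height (tool at 61.2 mm, 61 mm expected). The last side view agrees with a flush, level lever to within about 1–2 mm.
- **Bystanders:** the bottle and plain lever appear unmoved. The arm hid the boards in the last top view, but the part visible from the side was where it had been.
- **Disagreement:** the side camera reads about 2–3 px lower in the picture than its calibration says. I corrected for this using the fixture and fingertips. At the final check a 3.2 px correction did not match the picture, while about 2 px did.

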